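# Nest the probe caps

### The arm

A 7-joint arm with a two-finger parallel gripper is mounted at the origin on the work surface. World frame = base frame: x ahead of the robot, y to its left, z up, the work surface at z = 0. Lengths are in m, angles in rad, forces in N, time in s.
With the tool pointing down it reaches from about 0.425 to 0.875 m from the base axis. Payload 4.7 kg.
Tool frame: the origin (TCP) lies between the finger pads; the fingertips stand 25 mm ahead of it and the grasp point (between the pads) lies 6 mm ahead of it; z points along the fingers, y is the direction in which the jaws open and shut (so a half turn about z gives the same grasp; the last joint's range is limited). The gripper opens to 87 mm and grips with 3 to 60 N. Pads are 19 mm wide; open, the fingers measure 117 mm over their backs; the gripper's body (75 mm by 190 mm) begins 51 mm behind the grasp point.
Start: joints at [-1.22, 0.321, -0.07, 1.45, 0.023, 1.371, -0.057], TCP at [0.215, 0.613, 0.248] pointing down, gripper open.
Joint ranges: [-2.86, 2.86], [-0.3, 2.09], [-1.38, 1.24], [0.06, 2.45], [-1.56, 4.7], [0.09, 2.05], [-2.69, 2.69]. Speed limits (rad/s): [2.57, 2.57, 3.14, 3.14, 3.14, 3.14, 3.14].

### API

Orientations are given as a rotation vector (axis times angle).
In Python, from bench import * gives the robot as it stands.
- The arm moves only by the tool send_rows, never from a script. Its arguments are lists of equal length, an entry for each row: "rotation": the turn, a rotation vector about the tool's x, y, z in degrees, a list of three; "slide": the shift along the tool's x, y, z in mm, a list of three; "fingers": the gripper command: -1 is fully open, 1 is shut, values between are in proportion. In form: {"rotation": [[wx, wy, wz], ...], "slide": [[tx, ty, tz], ...], "fingers": [fingers, ...]}. A call has 1 to 12 rows; each row is the pose to reach, as a shift and turn from the pose commanded when the call began, along the tool's axes at that moment; what a row does not reach only later rows make up. A row lasts 1/10 s, in which the tool goes at most 50 mm and 8.59 degrees, less where a joint would pass 70% of its speed; a pose out of reach is approached as far as the arm can. A call with a gripper value outside its range is refused whole. The fingers move at their own pace and stop on an object; "force" is the grip in N (left out, the last holds). Time passes only in rows, so rows that repeat a pose let the fingers close. It gives the time, the measured TCP pose, the force and the opening at its end, in the units of the state.
- get_state(): the state, without advancing time (a new reading comes with each control period).
- get_image(name): name is "scene" or "top"; returns the picture (400x640x3 uint8, red, green, blue); there is no depth.
- camera_model(name): a dict with "intrinsics" (3x3 intrinsics, pixels), "rvec" (rotation vector, rad) and "tvec" (3), from world to camera coordinates, as OpenCV has them. Camera axes: x right, y down, z forward; pixel columns grow to the right and rows downward; lengths in m; the calibration is good to about 2 mm. A picture is of the moment at which its call begins. camera_model takes no time and is no camera call.
- close_job(): hands the job in, once; it reports no verdict.
The state is a dict: "time": time; "joint_positions": joint angles; "qd": joint speeds; "joint_torque": joint torques, N m; "position": TCP position; "tool_rot": TCP orientation; "ft_force": force on the tool from outside, world axes, zero at the start; "torque": the same for the moment, N m; "grip_width": opening from 0.0 (shut) to 1.0 (fully open).
Only numpy, scipy, OpenCV 4.12 (cv2) and the standard library are available. Lean on these libraries where they do the work, as an engineer would, in place of code of your own. Each camera call takes 0.05 s, during which the arm holds its last target.

### The job

Put away the three empty white probe caps by nesting them on the bench: stand the middle-sized cap inside the wide low one, and the slim tall cap inside the middle-sized one, all upright and down on the floor of the cap that holds them. Leave the wide cap about where it stands, and do not knock over the closed white sensor with the black top.

Things in the scene. Friction and masses are not known exactly. Their poses are not given: they have to be found in the camera images.
- wide_center (a point): Wide low cap, stays in place: white plastic round open-topped cap, standing closed end down: outside diameter 104 mm at the rim, 100 mm at the foot, 45 mm high, wall 4 mm, floor 5 mm thick, inside diameter 92 mm at the floor. Point: on its axis, 22.5 mm above its underside; z up its axis. 0.3 kg, loose.
- middle_center (a point): Middle-sized cap: white plastic round open-topped cap, standing closed end down: outside diameter 62 mm at the rim, 58 mm at the foot, 85 mm high, wall 4 mm, floor 5 mm thick, inside diameter 50 mm at the floor. Point: on its axis, 42.5 mm above its underside; z up its axis. 0.14 kg. When nested its upper 45 mm stand above the wide rim: grip it across the outside there, lower down fingers have no room.
- slim_center (a point): Slim tall cap: white plastic round open-topped cap, standing closed end down: outside diameter 36 mm at the rim, 32 mm at the foot, 125 mm high, wall 4 mm, floor 5 mm thick, inside diameter 24 mm at the floor. Point: on its axis, 62.5 mm above its underside; z up its axis. 0.1 kg. When nested its upper 45 mm stand above the middle rim: grip it across the outside there, lower down fingers have no room.
- sensor_center (a point): Bystander: closed white cylinder, standing, 73 mm in diameter, 124 mm high, flat black top with three small sockets; 0.6 kg, loose. Point: on its axis, 56 mm above its underside; z up. Also about, not listed: a dark steel ring (80 mm across, 26 mm high) and a grey square tray (92 mm, 34 mm high). All six pieces stand at least 125 mm apart, centre to centre.
There are look-alikes about, which are no part of the job. Leave any red look-alike of the part that bears middle_center alone. What is shaped like the part that bears slim_center but purple is not meant.

How it is judged:
At the end, for the whole second after the job is handed in: Middle cap in the wide one (axes within 24 mm), slim cap in the middle one (axes within 18 mm), each within 7 mm of resting on the floor inside; all three upright within about 10 degrees and at rest; the wide cap within 60 mm of its start (horizontal distance between middle_center and wide_center below 0.024 m and z of middle_center in the frame of wide_center between 0.018 and 0.032 m and horizontal distance between slim_center and middle_center below 0.018 m and z of slim_center in the frame of middle_center between 0.018 and 0.032 m and angle between each of wide_center, middle_center, slim_center's own z axis and vertical below 0.17 rad and distance of wide_center from where it was at the start of the episode below 0.06 m and linear speed of each of wide, middle, slim below 0.02 m/s); the robot touches nothing.
It fails at once if the sensor is knocked over (tilted by more than 30 degrees) (angle between sensor_center's own z axis and vertical above 0.52 rad).
It also fails if it takes over 61 s, if anything falls off the work surface, if the arm or the gripper's body presses on something with over 40 N, if the wrist force passes 120 N, or if a joint passes its speed limit or range.

## Working session

There is one attempt and no reset: what is moved stays moved. The work goes in short steps, Python scripts to look and compute and a tool call to move; the robot and the scene stay as the last step left them, time stands still between calls to the robot, and variables do not carry over. Pictures are saved under pics/ and viewed, and the job is handed in when it is done.

Besides the shell and the picture viewer there is one more tool, called after ">>>" as name(argument=value, ...) on one line, values as JSON. send_rows: Moves the arm, as the interface text tells. Its arguments: {"type":"object","properties":{"rotation":{"type":"array"},"slide":{"type":"array"},"fingers":{"type":"array"},"force":{"type":"number"}},"required":["rotation","slide","fingers"]}

```bash
mkdir -p pics
python3 - <<'E'
from bench import *
import cv2
for n in ("scene","top"):
    im=get_image(n); cv2.imwrite(f"pics/{n}0.png",im[:,:,::-1]); m=camera_model(n); print(n,m)
s=get_state(); print(s)
E
```

```text
scene {'intrinsics': array([[465.24909651,   0.        , 317.54605671],
       [  0.        , 465.24909651, 197.69169312],
       [  0.        ,   0.        ,   1.        ]]), 'rvec': array([ 1.02369455,  2.35568071, -1.11305358]), 'tvec': array([ 0.39666603, -0.1781958 ,  1.32545732])}
top {'intrinsics': array([[378.00419823,   0.        , 322.58514935],
       [  0.        , 378.00419823, 185.85784735],
       [  0.        ,   0.        ,   1.        ]]), 'rvec': array([ 2.1628329 , -2.04991887,  0.21093828]), 'tvec': array([-0.09136201,  0.57179613,  0.80159704])}
{'time': 0.1, 'joint_positions': array([-1.21990624,  0.32177645, -0.07011577,  1.45158683,  0.02264213,
        1.37081775, -0.0568907 ]), 'qd': array([ 0.00034594, -0.00229718, -0.00027077, -0.00467937,  0.00093338,
       -0.00029144,  0.00062087]), 'joint_torque': array([-2.78187972e-04, -4.92575920e+01, -4.06006370e-01, -3.13397706e+01,
       -6.42354065e-02,  3.95157421e-02,  6.37505195e-05]), 'position': array([0.21468141, 0.61302163, 0.24653623]), 'tool_rot': array([-5.26384925e-01, -3.09700039e+00,  2.81526979e-03]), 'ft_force': array([-1.06465569,  0.73520169, -0.02808086]), 'torque': array([-0.00578162, -0.04280141,  0.00746828]), 'grip_width': 0.9973994812312119}
```

View pics/scene0.png

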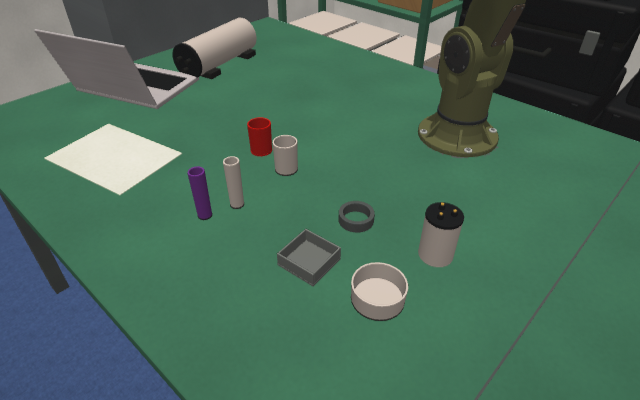

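View pics/top0.png

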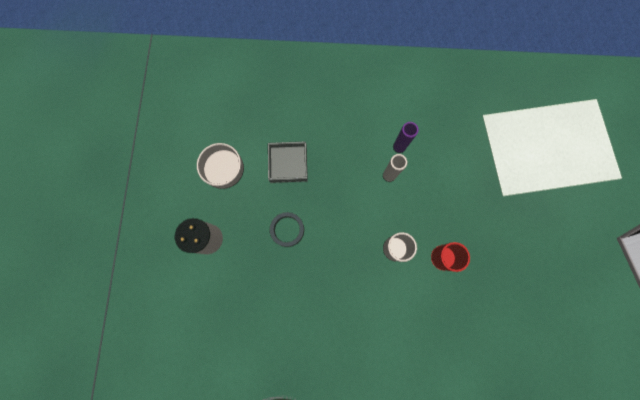

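The scene picture shows the wide cap at (379,292), the middle cap at (286,155), the slim cap at (234,183) and the sensor at (440,235). In the top picture they are at (220,167), (401,247), (397,165) and (195,237).

Things that could be mistaken, with top-view pixels:
- **Middle:** the white cap (401,247) is the target. The red cap (451,257) is a look-alike.
- **Slim:** the white cap (397,165) is the target. The purple one (407,135) is a look-alike.
- **Wide:** the white cap (220,167) is the target. The tray (288,162) and ring (287,230) are not.

I'll choose the white ones and check them in a close crop.

```bash
cat > h.py <<'E'
from bench import *
import cv2, numpy as np
from scipy.spatial.transform import Rotation as R
def cam(n):
    m=camera_model(n); return m["intrinsics"],R.from_rotvec(m["rvec"]).as_matrix(),m["tvec"]
def proj(n,p):
    K,r,t=cam(n); q=K@(r@np.asarray(p)+t); return q[:2]/q[2]
def ray(n,uv):
    K,r,t=cam(n); d=r.T@np.linalg.inv(K)@np.array([uv[0],uv[1],1.]); return -r.T@t,d
def onplane(n,uv,z):
    c,d=ray(n,uv); return c+d*(z-c[2])/d[2]
E
python3 - <<'E'
from h import *
for n in("scene","top"):
    print(n,proj(n,[0.215,.613,.248]),proj(n,[0,0,0]),proj(n,[.5,0,0]),ray(n,(0,0))[0])
t=cv2.imread("pics/top0.png"); s=cv2.imread("pics/scene0.png")
a=cv2.resize(t[120:280,370:480],None,fx=3.4,fy=3.4,interpolation=cv2.INTER_CUBIC)
b=cv2.resize(t[130:270,160:320],None,fx=2.4,fy=2.4,interpolation=cv2.INTER_CUBIC)
c=np.zeros((560,800,3),np.uint8); c[:a.shape[0],:a.shape[1]]=a; c[:b.shape[0],380:380+b.shape[1]]=b
cv2.imwrite("pics/crop0.png",c)
for n,im in(("top",t),("scene",s)):
    hsv=cv2.cvtColor(im,cv2.COLOR_BGR2HSV)
    m=((hsv[:,:,1]<60)&(hsv[:,:,2]>95)).astype(np.uint8)
    N,l,st,ce=cv2.connectedComponentsWithStats(m)
    print(n,[(list(map(int,st[i])),ce[i].round(1).tolist()) for i in range(1,N) if 40<st[i][4]<3000])
E
```

```text
scene [766.5207268  194.86103899] [456.77989483 135.1431434 ] [342.31421561 221.7297014 ] [1.10201811 0.48579438 0.70391383]
top [-104.88686048  357.65446068] [279.5021288  455.49624077] [295.69721958 220.67722779] [ 0.39753483 -0.0734099   0.90245925]
top [([268, 141, 40, 39, 1245], [287.5, 161.9]), ([196, 143, 46, 44, 1412], [219.3, 165.3]), ([390, 153, 18, 18, 161], [398.2, 161.8]), ([387, 232, 31, 30, 569], [400.3, 247.1]), ([620, 233, 20, 47, 486], [632.7, 250.5])]
scene [([268, 0, 11, 20, 185], [272.8, 8.8]), ([423, 11, 34, 62, 998], [436.8, 40.0]), ([182, 17, 75, 52, 1974], [222.8, 40.8]), ([617, 34, 23, 60, 466], [631.6, 64.6]), ([272, 135, 26, 40, 891], [285.1, 153.6]), ([464, 147, 9, 6, 41], [467.7, 149.8]), ([223, 156, 21, 52, 766], [233.3, 180.3]), ([418, 218, 44, 49, 1391], [437.4, 244.9]), ([277, 229, 64, 46, 983], [309.0, 255.0]), ([351, 262, 58, 58, 2658], [378.5, 289.9])]
```

View pics/crop0.png

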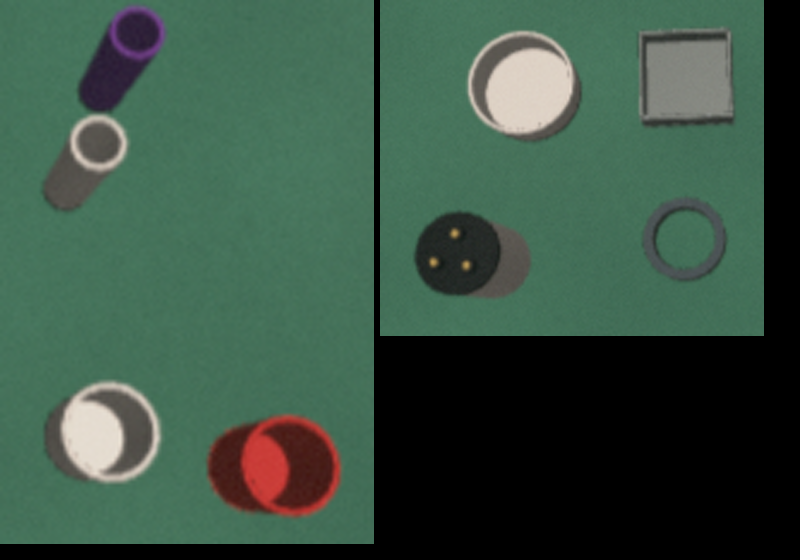

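The crop confirms the targets: a white slim rim at about (399,162), a white middle rim at about (402,247) and a wide rim at about (219,165). The purple and red look-alikes stand next to the slim and middle caps. Next I'll measure the rims.

```bash
cat > meas.py <<'E'
from h import *
def rim(im,box,z,thr=120):
    x0,y0,x1,y1=box; f=4
    c=cv2.resize(im[y0:y1,x0:x1],None,fx=f,fy=f,interpolation=cv2.INTER_CUBIC)
    hsv=cv2.cvtColor(c,cv2.COLOR_RGB2HSV)
    m=((hsv[:,:,2]>thr)&(hsv[:,:,1]<70)).astype(np.uint8)
    cs,_=cv2.findContours(m,cv2.RETR_EXTERNAL,cv2.CHAIN_APPROX_NONE)
    k=max(cs,key=cv2.contourArea)
    e=cv2.fitEllipse(cv2.convexHull(k))
    u=np.array([(e[0][0]+.5)/f+x0-.5,(e[0][1]+.5)/f+y0-.5])
    p=onplane("top",u,z); h=.90246-z
    return u.round(1),p.round(4),(np.array(e[1])/f*h/378).round(4)
B={"wide":((190,135,250,195),.045),"middle":((380,225,425,270),.085),"slim":((380,145,415,190),.125)}
if __name__=="__main__":
    im=cv2.imread("pics/top0.png")[:,:,::-1].copy()
    for n,(b,z) in B.items():
        for t in(130,160): print(n,t,*rim(im,b,z,t))
        p=rim(im,b,z,150)[1]; print("  scene px of rim centre/foot",proj("scene",p).round(1),proj("scene",[p[0],p[1],0]).round(1),"radius",np.hypot(p[0],p[1]).round(3), "bearing",np.degrees(np.arctan2(p[1],p[0])).round(1))
    for n,u,z in(("sensor",(192.5,236),.124),("red",(454.5,257.5),.085),("purple",(409.5,130),.125),("ring",(287,230),.026),("tray",(288,162),.034)):
        print(n,onplane("top",u,z).round(3))
E
python3 meas.py
```

```text
wide 130 [218.  163.8] [0.6188 0.1879 0.045 ] [0.0973 0.1036]
wide 160 [218.1 163.9] [0.6185 0.1876 0.045 ] [0.0948 0.1011]
  scene px of rim centre/foot [378.9 283. ] [376.9 298.6] radius 0.646 bearing 16.9
middle 130 [402.2 246.6] [ 0.4472 -0.238   0.085 ] [0.063  0.0665]
middle 160 [402.1 246.6] [ 0.4472 -0.2377  0.085 ] [0.061  0.0639]
  scene px of rim centre/foot [284.1 141. ] [285.6 169.1] radius 0.506 bearing -28.0
slim 130 [398.6 161.4] [ 0.6238 -0.2205  0.125 ] [0.0346 0.0364]
slim 160 [398.5 161.5] [ 0.6236 -0.2203  0.125 ] [0.0327 0.034 ]
  scene px of rim centre/foot [230.1 160.5] [236.4 204.5] radius 0.661 bearing -19.5
sensor [0.443 0.199 0.124]
red [ 0.43  -0.349  0.085]
purple [ 0.696 -0.243  0.125]
ring [0.474 0.016 0.026]
tray [0.635 0.025 0.034]
```

```bash
cat > plan.py <<'E'
from h import *
def show():
    s=get_state(); r=R.from_rotvec(s["tool_rot"]).as_matrix()
    print("t",round(s["time"],2),"pos",s["position"].round(4),"x",r[:,0].round(3),"y",r[:,1].round(3),"z",r[:,2].round(3),"w",round(s["grip_width"],3),"F",s["ft_force"].round(1),"q",s["joint_positions"].round(2))
def to(wps, base=None):
    """wps: (x,y,z,ydir_deg) -> tool rows; tool down, ydir bearing of tool y (mod 180)"""
    s=get_state(); r=R.from_rotvec(s["tool_rot"]).as_matrix(); p=s["position"] if base is None else np.array(base)
    for x,y,z,a in wps:
        best=None
        for k in(0,180):
            b=np.radians(a+k); Y=np.array([np.cos(b),np.sin(b),0]); Z=np.array([0,0,-1.]); X=np.cross(Y,Z)
            rv=R.from_matrix(r.T@np.column_stack([X,Y,Z])).as_rotvec(degrees=True)
            if best is None or np.linalg.norm(rv)<np.linalg.norm(best): best=rv
        print("rot",best.round(1).tolist(),"slide mm",(r.T@(np.array([x,y,z])-p)*1000).round(1).tolist())
E
python3 - <<'E'
from plan import *
show()
to([(.42,.45,.25,35),(.56,.2,.25,0),(.6,-.02,.25,-30),(.447,-.238,.20,-60)],[.215,.613,.248])
E
```

```text
t 0.1 pos [0.2147 0.613  0.2465] x [-0.944  0.33  -0.   ] y [ 0.33   0.944 -0.002] z [-0.    -0.002 -1.   ] w 0.997 F [-1.1  0.7 -0. ] q [-1.22  0.32 -0.07  1.45  0.02  1.37 -0.06]
rot [-0.1, 0.0, 35.7] slide mm [-247.3, -86.1, -1.8]
rot [-0.1, 0.1, 70.7] slide mm [-462.1, -275.8, -1.4]
rot [-0.1, -0.1, -79.3] slide mm [-572.5, -470.3, -1.1]
rot [-0.1, -0.0, -49.3] slide mm [-500.1, -726.5, 49.4]
```

Run:
```python
from plan import *
w=[]
r=.65
for i in range(1,13):
    b=70.7-4.2*i; w.append((r*np.cos(np.radians(b)),r*np.sin(np.radians(b)),.25,b))
to(w,[.215,.613,.248])
```

```text
rot [-0.1, 0.0, 4.2] slide mm [-47.3, -1.4, -2.0]
rot [-0.1, 0.0, 8.4] slide mm [-94.6, -6.6, -2.0]
rot [-0.1, 0.0, 12.6] slide mm [-141.5, -15.3, -2.0]
rot [-0.1, 0.0, 16.8] slide mm [-187.6, -27.4, -1.9]
rot [-0.1, 0.0, 21.0] slide mm [-232.6, -42.8, -1.9]
rot [-0.1, 0.0, 25.2] slide mm [-276.4, -61.5, -1.9]
rot [-0.1, 0.0, 29.4] slide mm [-318.8, -83.4, -1.8]
rot [-0.1, 0.0, 33.6] slide mm [-359.4, -108.3, -1.8]
rot [-0.1, 0.0, 37.8] slide mm [-398.1, -136.1, -1.7]
rot [-0.1, 0.0, 42.0] slide mm [-434.6, -166.6, -1.6]
rot [-0.1, 0.0, 46.2] slide mm [-468.8, -199.8, -1.6]
rot [-0.1, 0.1, 50.4] slide mm [-500.5, -235.4, -1.5]
```

>>> send_rows(rotation=[[0,0,4],[0,0,8],[0,0,12],[0,0,17],[0,0,21],[0,0,25],[0,0,29],[0,0,33],[0,0,38],[0,0,42],[0,0,46],[0,0,50]], slide=[[-47,-1,0],[-95,-7,0],[-142,-15,0],[-188,-27,0],[-233,-43,0],[-276,-62,0],[-319,-83,0],[-359,-108,0],[-398,-136,0],[-435,-167,0],[-469,-200,0],[-500,-235,0]], fingers=[-1,-1,-1,-1,-1,-1,-1,-1,-1,-1,-1,-1], force=15)

```text
time: 1.3
position: [0.6097, 0.2245, 0.2469]
tool_rot: [-1.79, -2.582, 0.001]
ft_force: [1.2, -0.2, 0.0]
grip_width: 0.998
```

Run:
```python
from plan import *
show()
w=[]
r=.64
for i in range(1,13):
    b=20.3-4.03*i; r=.65-.012*i
    w.append((r*np.cos(np.radians(b)),r*np.sin(np.radians(b)),.245-.004*i,b))
to(w)
```

```text
t 1.3 pos [0.6097 0.2245 0.2469] x [-0.351  0.936 -0.   ] y [ 0.936  0.351 -0.001] z [-0.001 -0.    -1.   ] w 0.998 F [ 1.2 -0.2  0. ] q [-0.64  0.33  0.32  1.46 -0.1   1.37  0.04]
rot [-0.0, 0.0, 4.3] slide mm [-43.8, -13.5, 6.0]
rot [-0.0, 0.0, 8.3] slide mm [-86.7, -30.3, 10.0]
rot [-0.0, 0.0, 12.3] slide mm [-127.4, -49.9, 14.0]
rot [-0.0, 0.0, 16.3] slide mm [-165.9, -72.1, 18.0]
rot [-0.0, 0.0, 20.4] slide mm [-201.9, -96.7, 22.0]
rot [-0.0, 0.0, 24.4] slide mm [-235.3, -123.4, 26.1]
rot [-0.0, 0.0, 28.4] slide mm [-265.9, -152.0, 30.1]
rot [-0.0, 0.0, 32.5] slide mm [-293.8, -182.3, 34.1]
rot [-0.0, 0.0, 36.5] slide mm [-318.8, -214.0, 38.1]
rot [-0.0, 0.0, 40.5] slide mm [-340.8, -246.9, 42.2]
rot [-0.0, 0.0, 44.6] slide mm [-359.8, -280.6, 46.2]
rot [-0.0, 0.0, 48.6] slide mm [-375.9, -315.0, 50.2]
```

>>> send_rows(rotation=[[0,0,4],[0,0,8],[0,0,12],[0,0,16],[0,0,20],[0,0,24],[0,0,28],[0,0,32],[0,0,36],[0,0,40],[0,0,44],[0,0,48]], slide=[[-44,-13,6],[-87,-30,10],[-127,-50,14],[-166,-72,18],[-202,-97,22],[-235,-123,26],[-266,-152,30],[-294,-182,34],[-319,-214,38],[-341,-247,42],[-360,-281,46],[-376,-315,50]], fingers=[-1,-1,-1,-1,-1,-1,-1,-1,-1,-1,-1,-1])

```text
time: 2.5
position: [0.4459, -0.238, 0.1971]
tool_rot: [-2.686, -1.63, 0.0]
ft_force: [0.9, -0.1, 1.3]
grip_width: 1.0
```

Run:
```python
from plan import *
import cv2
for n in("top","scene"):
    im=get_image(n); cv2.imwrite(f"pics/{n}1.png",im[:,:,::-1])
show()
s=get_state()
print(proj("top",s["position"]))
to([(.447,-.238,.19,-28),(.447,-.238,.074,-28)])
t=cv2.imread("pics/top1.png"); print(0)
```

```text
t 2.6 pos [ 0.4428 -0.2413  0.1969] x [ 0.467  0.884 -0.001] y [ 0.884 -0.467 -0.002] z [-0.002 -0.    -1.   ] w 0.999 F [-0.2  0.  -0.7] q [-0.23  0.04  0.7   1.89 -0.02  1.22 -0.01]
[416.23947972 246.02341639]
rot [-0.1, 0.1, 0.1] slide mm [4.9, 2.2, 6.9]
rot [-0.1, 0.1, 0.1] slide mm [5.0, 2.4, 122.9]
0
```

View pics/top1.png

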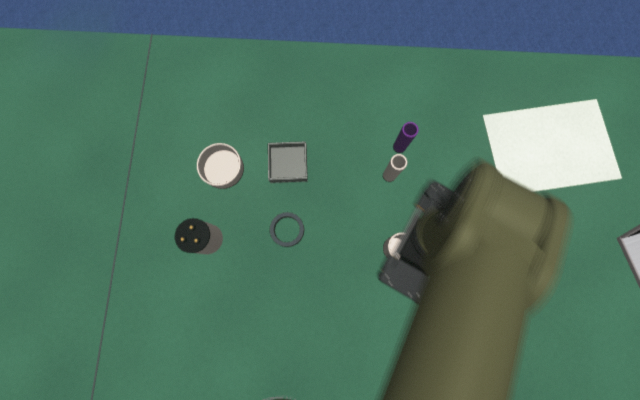

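The top view shows the open gripper above the white middle cap at (400,245), with nothing else disturbed. Now I descend.

>>> send_rows(rotation=[[0,0,0],[0,0,0],[0,0,0],[0,0,0],[0,0,0],[0,0,0]], slide=[[5,2,10],[5,2,40],[5,2,70],[5,2,95],[5,2,115],[5,2,122]], fingers=[-1,-1,-1,-1,-1,-1])

```text
time: 3.2
position: [0.4508, -0.2307, 0.0726]
tool_rot: [-2.677, -1.637, 0.005]
ft_force: [-0.5, 0.7, -0.2]
grip_width: 1.002
```

>>> send_rows(rotation=[[0,0,0],[0,0,0],[0,0,0],[0,0,0],[0,0,0],[0,0,0]], slide=[[0,0,0],[0,0,0],[0,0,0],[0,0,0],[0,0,0],[0,0,0]], fingers=[-0.2,0,0.3,1,1,1], force=15)

```text
time: 3.8
position: [0.4518, -0.2329, 0.0763]
tool_rot: [-2.683, -1.635, -0.002]
ft_force: [-2.9, 2.5, 5.9]
grip_width: 0.683
```

Run:
```python
from plan import *
im=get_image("scene"); cv2.imwrite("pics/scene2.png",cv2.resize(im[100:260,180:380,::-1],None,fx=4,fy=3.75)[:600])
show()
```

```text
t 3.85 pos [ 0.4518 -0.2329  0.0762] x [0.459 0.889 0.001] y [ 0.889 -0.459  0.001] z [ 0.001  0.001 -1.   ] w 0.682 F [-1.6  2.7  5.9] q [-0.19  0.21  0.68  2.01 -0.16  0.97  0.09]
```

View pics/scene2.png

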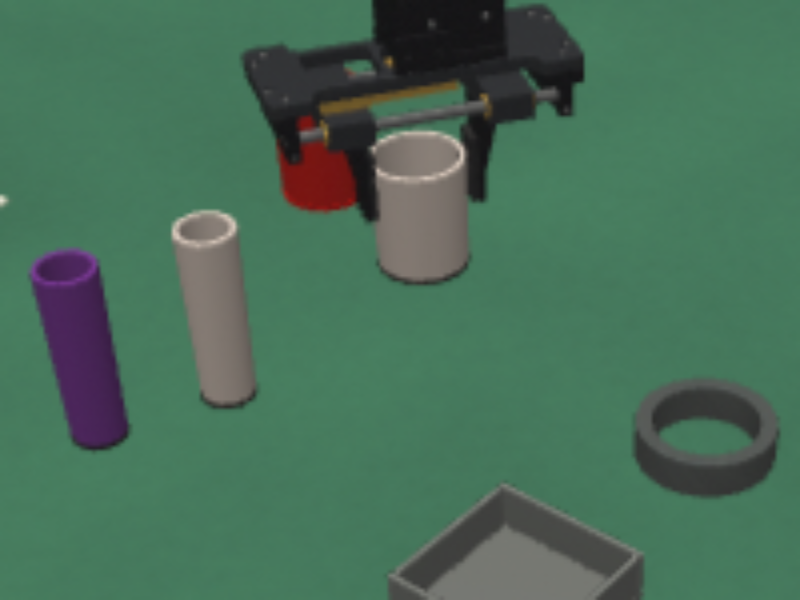

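The scene crop shows the fingers on either side of the white middle cap, whose rim centre is near pixel (284.5,141.6). That confirms its measured position of (0.447,-0.238). The TCP has settled about 7 mm off along tool x, because the pose I planned from was still moving when I read it. I'll open, correct and grip again.

>>> send_rows(rotation=[[0,0,0],[0,0,0],[0,0,0],[0,0,0],[0,0,0],[0,0,0],[0,0,0]], slide=[[0,0,0],[0,0,0],[0,0,0],[-3,-1,0],[-6.5,-2,0],[-6.5,-2,0],[-6.5,-2,0]], fingers=[-1,-1,-1,-1,-1,-1,-1])

```text
time: 4.55
position: [0.4466, -0.2382, 0.0756]
tool_rot: [2.683, 1.634, 0.0]
ft_force: [0.0, -0.0, 0.3]
grip_width: 0.995
```

Run:
```python
from plan import *
im=get_image("scene"); cv2.imwrite("pics/scene3.png",cv2.resize(im[100:220,220:380,::-1],None,fx=5,fy=5))
show(); to([(.447,-.238,.074,-28)])
```

```text
t 4.6 pos [ 0.4466 -0.238   0.0755] x [0.459 0.889 0.   ] y [ 0.889 -0.459  0.   ] z [ 0.  0. -1.] w 0.997 F [-0.8  0.3 -0.2] q [-0.19  0.21  0.68  2.02 -0.16  0.97  0.1 ]
rot [0.0, -0.0, 0.7] slide mm [0.2, 0.3, 1.5]
```

View pics/scene3.png

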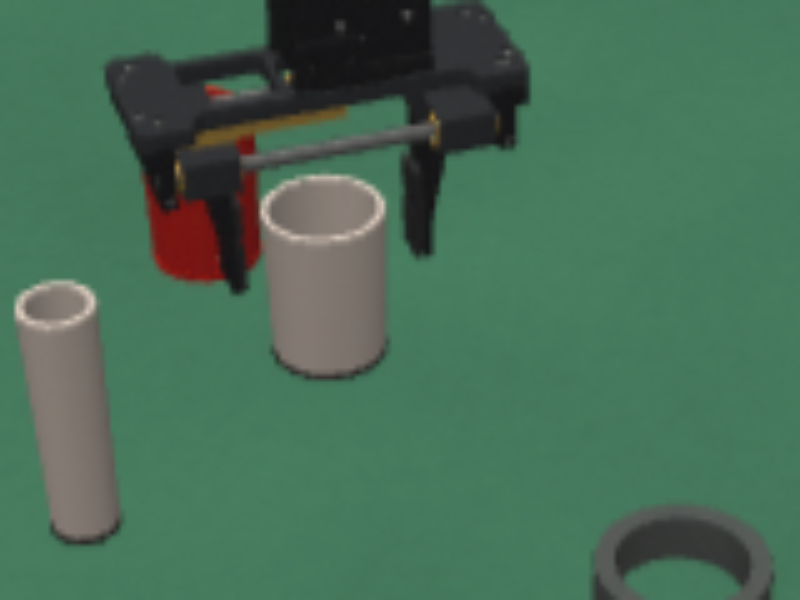

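The TCP is now at (0.4466,-0.238), centred over the cap, and the cap is still upright with its rim at (284.4,141.6). I grip and lift.

>>> send_rows(rotation=[[0,0,0],[0,0,0],[0,0,0],[0,0,0],[0,0,0],[0,0,0],[0,0,0],[0,0,0],[0,0,0],[0,0,0],[0,0,0],[0,0,0]], slide=[[0,0,1],[0,0,1],[0,0,1],[0,0,1],[0,0,1],[0,0,1],[0,0,-15],[0,0,-40],[0,0,-70],[0,0,-90],[0,0,-90],[0,0,-90]], fingers=[-0.2,0,0.3,1,1,1,1,1,1,1,1,1], force=20)

```text
time: 5.8
position: [0.4463, -0.2376, 0.165]
tool_rot: [-2.682, -1.634, -0.0]
ft_force: [0.0, 0.1, -3.0]
grip_width: 0.689
```

Run:
```python
from plan import *
im=get_image("scene"); cv2.imwrite("pics/scene4.png",cv2.resize(im[60:220,220:380,::-1],None,fx=3.7,fy=3.7))
show()
w=[]
for i in range(1,13):
    f=i/12; b=-28+(17-5+28)*f; r=.506+.146*f
    w.append((r*np.cos(np.radians(b)),r*np.sin(np.radians(b)),.165,b))
to(w)
```

```text
t 5.85 pos [ 0.4459 -0.2374  0.1643] x [ 0.458  0.889 -0.   ] y [ 0.889 -0.458 -0.002] z [-0.002  0.001 -1.   ] w 0.691 F [-0.7 -0.  -1.3] q [-0.23  0.08  0.7   1.93 -0.05  1.15  0.01]
rot [-0.1, 0.0, -2.6] slide mm [30.3, 12.5, -0.7]
rot [-0.1, -0.0, -6.0] slide mm [61.6, 22.4, -0.7]
rot [-0.1, -0.0, -9.3] slide mm [94.2, 30.3, -0.8]
rot [-0.1, -0.0, -12.6] slide mm [127.8, 36.2, -0.8]
rot [-0.1, -0.0, -16.0] slide mm [162.4, 39.9, -0.8]
rot [-0.1, -0.0, -19.3] slide mm [197.9, 41.4, -0.8]
rot [-0.1, -0.0, -22.6] slide mm [234.0, 40.6, -0.8]
rot [-0.1, -0.0, -26.0] slide mm [270.7, 37.4, -0.8]
rot [-0.1, -0.0, -29.3] slide mm [307.7, 31.7, -0.8]
rot [-0.1, -0.0, -32.6] slide mm [345.0, 23.5, -0.8]
rot [-0.1, -0.0, -36.0] slide mm [382.3, 12.8, -0.7]
rot [-0.1, -0.0, -39.3] slide mm [419.5, -0.5, -0.7]
```

View pics/scene4.png

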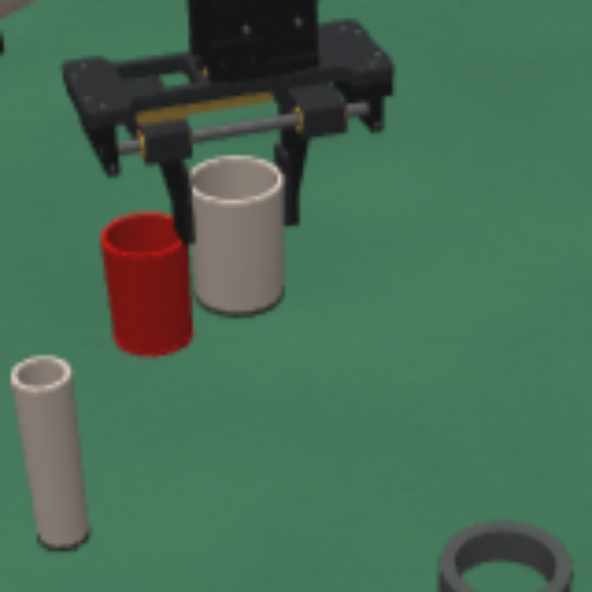

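The middle cap is lifted and upright between the fingers, at crop position (237,235), and the red look-alike is untouched. Next I carry it to the wide cap.

>>> send_rows(rotation=[[0,0,-3],[0,0,-6],[0,0,-9],[0,0,-13],[0,0,-16],[0,0,-19],[0,0,-23],[0,0,-26],[0,0,-29],[0,0,-33],[0,0,-36],[0,0,-39]], slide=[[30,12,0],[62,22,0],[94,30,0],[128,36,0],[162,40,0],[198,41,0],[234,41,0],[271,37,0],[308,32,0],[345,24,0],[382,13,0],[400,0,0]], fingers=[1,1,1,1,1,1,1,1,1,1,1,1])

```text
time: 7.05
position: [0.6302, 0.124, 0.1648]
tool_rot: [-1.972, -2.444, -0.002]
ft_force: [0.8, 0.5, -1.9]
grip_width: 0.687
```

>>> send_rows(rotation=[[0,0,0],[0,0,0],[0,0,0]], slide=[[0,0,0],[0,0,0],[0,0,0]], fingers=[1,1,1])

```text
time: 7.35
position: [0.63, 0.1154, 0.1656]
tool_rot: [1.986, 2.433, -0.002]
ft_force: [-0.1, -0.9, -1.6]
grip_width: 0.686
```

Run:
```python
from plan import *
from meas import rim
im0=cv2.imread("pics/top0.png")[:,:,::-1].copy()
# wide rim by bounding box / enclosing circle of light+shaded-interior (non-green) region in top0
x0,y0,f=185,130,4
c=cv2.resize(im0[130:200,185:255],None,fx=f,fy=f,interpolation=cv2.INTER_CUBIC); hsv=cv2.cvtColor(c,cv2.COLOR_RGB2HSV)
m=((hsv[:,:,2]>130)&(hsv[:,:,1]<70)).astype(np.uint8)
k=max(cv2.findContours(m,0,1)[0],key=cv2.contourArea); (cx,cy),r=cv2.minEnclosingCircle(k)
u=((cx+.5)/f+x0-.5,(cy+.5)/f+y0-.5); print("wide",u,r/f*2*.857/378, onplane("top",u,.045))
im=get_image("scene"); cv2.imwrite("pics/scene5.png",im[:,:,::-1])
show(); to([(.617,.186,.165,12)])
```

```text
wide (218.23559188842773, 164.03268432617188) 0.10386664986988856 [0.61832338 0.18734695 0.045     ]
t 7.4 pos [0.6301 0.1152 0.1657] x [-0.2    0.98  -0.001] y [ 0.98  0.2  -0.  ] z [ 0.    -0.001 -1.   ] w 0.682 F [ 1.3 -0.1 -2.4] q [-0.54  0.36  0.39  1.59 -0.14  1.21  0.09]
rot [-0.0, 0.1, -0.5] slide mm [72.0, 1.3, 0.6]
```

View pics/scene5.png

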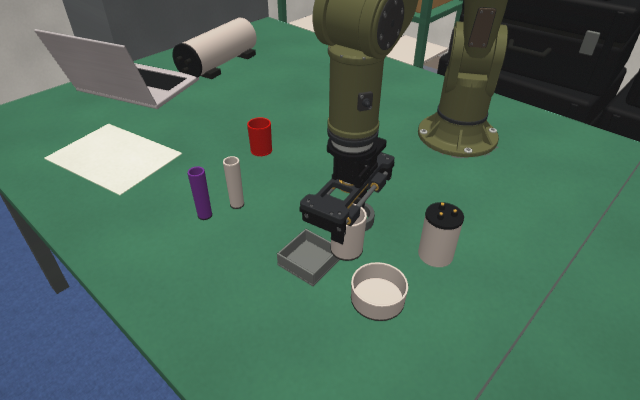

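The scene shows the held cap upright near (348,235), clear of the tray, with the wide cap unmoved at (379,290). I move over it and lower.

>>> send_rows(rotation=[[0,0,0],[0,0,0],[0,0,0],[0,0,0],[0,0,0],[0,0,0]], slide=[[35,1,0],[65,2,0],[73,2,0],[73,2,0],[73,2,0],[73,2,0]], fingers=[1,1,1,1,1,1])

```text
time: 8.0
position: [0.6179, 0.1866, 0.1657]
tool_rot: [1.987, 2.432, -0.001]
ft_force: [0.1, -0.5, -1.9]
grip_width: 0.689
```

Run:
```python
from plan import *
im=get_image("scene"); cv2.imwrite("pics/scene6.png",cv2.resize(im[150:330,280:480,::-1],None,fx=3.3,fy=3.3))
show(); to([(.618,.187,.0795,12)])
```

```text
t 8.05 pos [0.6179 0.1869 0.1658] x [-0.2    0.98  -0.001] y [0.98 0.2  0.  ] z [ 0.    -0.001 -1.   ] w 0.688 F [-0.1  0.6 -1.7] q [-0.62  0.37  0.36  1.58 -0.14  1.22 -0.03]
rot [0.0, 0.1, -0.5] slide mm [0.1, 0.1, 86.3]
```

View pics/scene6.png

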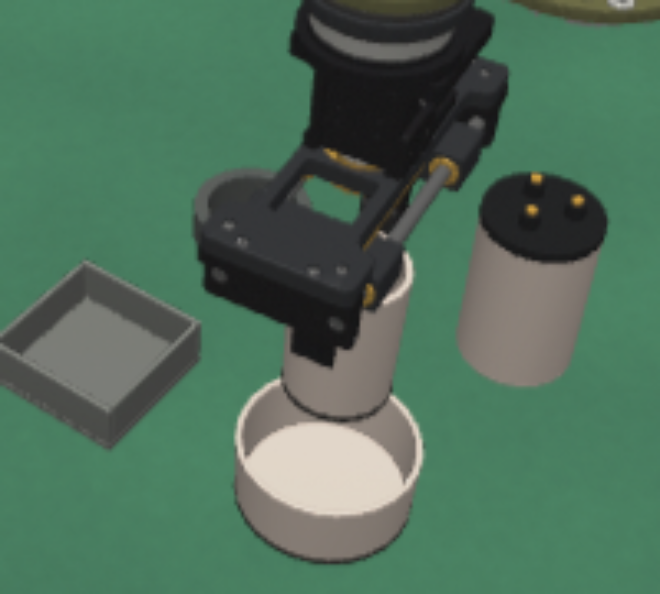

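The cap hangs centred over the wide one, and the gripper body is clear of the sensor. Lowering.

>>> send_rows(rotation=[[0,0,0],[0,0,0],[0,0,0],[0,0,0],[0,0,0],[0,0,0],[0,0,0],[0,0,0]], slide=[[0,0,20],[0,0,45],[0,0,65],[0,0,76],[0,0,81],[0,0,84],[0,0,85],[0,0,85]], fingers=[1,1,1,1,1,1,1,1])

```text
time: 8.85
position: [0.6178, 0.1895, 0.0814]
tool_rot: [1.983, 2.436, 0.002]
ft_force: [0.2, -0.7, -2.9]
grip_width: 0.689
```

Run:
```python
from plan import *
show()
im=get_image("scene"); cv2.imwrite("pics/scene7.png",cv2.resize(im[150:330,280:480,::-1],None,fx=3.3,fy=3.3))
```

```text
t 8.85 pos [0.6178 0.1895 0.0814] x [-0.203  0.979  0.   ] y [0.979 0.203 0.001] z [ 0.001  0.001 -1.   ] w 0.689 F [ 0.2 -0.7 -2.9] q [-0.61  0.45  0.34  1.65 -0.17  1.07 -0.01]
```

View pics/scene7.png

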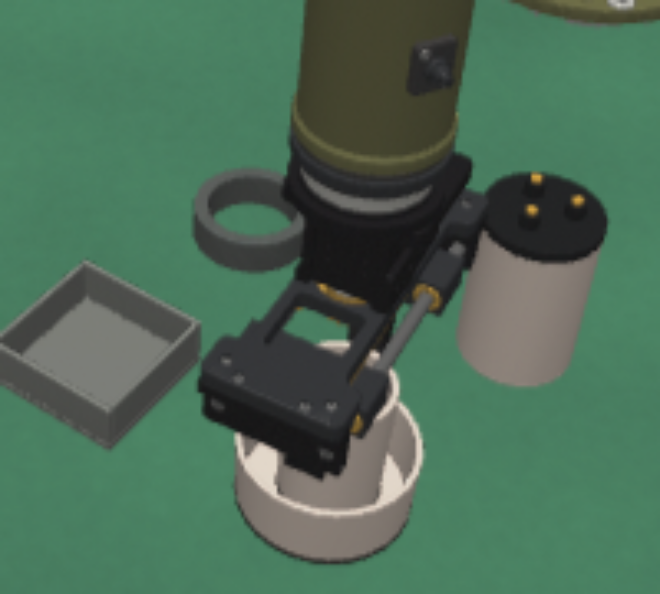

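The middle cap is inside the wide one and almost down. I press down slightly further until contact shows, then release.

>>> send_rows(rotation=[[0,0,0],[0,0,0],[0,0,0],[0,0,0]], slide=[[0,0,1],[0,0,2],[0,0,2],[0,0,2]], fingers=[1,1,1,1])

```text
time: 9.3
position: [0.6178, 0.1897, 0.0796]
tool_rot: [1.983, 2.436, 0.002]
ft_force: [-1.1, 0.6, 4.7]
grip_width: 0.688
```

It made contact at 4.7 N with TCP z at 0.0796, against 0.0795 expected. Releasing and rising.

>>> send_rows(rotation=[[0,0,0],[0,0,0],[0,0,0],[0,0,0],[0,0,0],[0,0,0],[0,0,0],[0,0,0],[0,0,0]], slide=[[0,0,0],[0,0,0],[0,0,0],[0,0,0],[0,0,-10],[0,0,-35],[0,0,-75],[0,0,-120],[0,0,-130]], fingers=[0.2,0,-0.3,-1,-1,-1,-1,-1,-1])

```text
time: 10.2
position: [0.6201, 0.1898, 0.2152]
tool_rot: [1.981, 2.432, 0.013]
ft_force: [1.0, 0.0, 0.9]
grip_width: 0.995
```

Run:
```python
from plan import *
show()
for n,b in(("scene",(150,330,280,480)),):
    im=get_image(n); cv2.imwrite("pics/scene8.png",cv2.resize(im[b[0]:b[1],b[2]:b[3],::-1],None,fx=3.3,fy=3.3))
s=get_state()
w=[]
p0=np.array([.6178,.1897]); p1=np.array([.6236,-.2204])
for i in range(1,13):
    f=i/12; p=p0+(p1-p0)*f
    w.append((*p,.21,12+(-110-12)*f if False else 12+58*f))
to(w)
```

```text
t 10.2 pos [0.6201 0.1898 0.2152] x [-0.202  0.979  0.002] y [0.979 0.202 0.01 ] z [ 0.009  0.004 -1.   ] w 0.995 F [1.  0.  0.9] q [-0.63  0.34  0.37  1.52 -0.12  1.3  -0.04]
rot [0.5, -0.1, -5.1] slide mm [-33.3, -8.5, 4.4]
rot [0.5, -0.0, -10.0] slide mm [-66.9, -14.9, 4.3]
rot [0.5, -0.0, -14.8] slide mm [-100.4, -21.4, 4.2]
rot [0.5, -0.0, -19.6] slide mm [-134.0, -27.8, 4.1]
rot [0.5, 0.0, -24.5] slide mm [-167.6, -34.3, 4.0]
rot [0.5, 0.0, -29.3] slide mm [-201.1, -40.7, 3.9]
rot [0.5, 0.1, -34.1] slide mm [-234.7, -47.2, 3.7]
rot [0.5, 0.1, -39.0] slide mm [-268.3, -53.6, 3.6]
rot [0.5, 0.1, -43.8] slide mm [-301.8, -60.1, 3.5]
rot [0.5, 0.1, -48.6] slide mm [-335.4, -66.5, 3.4]
rot [0.5, 0.2, -53.5] slide mm [-368.9, -73.0, 3.3]
rot [0.5, 0.2, -58.3] slide mm [-402.5, -79.4, 3.2]
```

View pics/scene8.png

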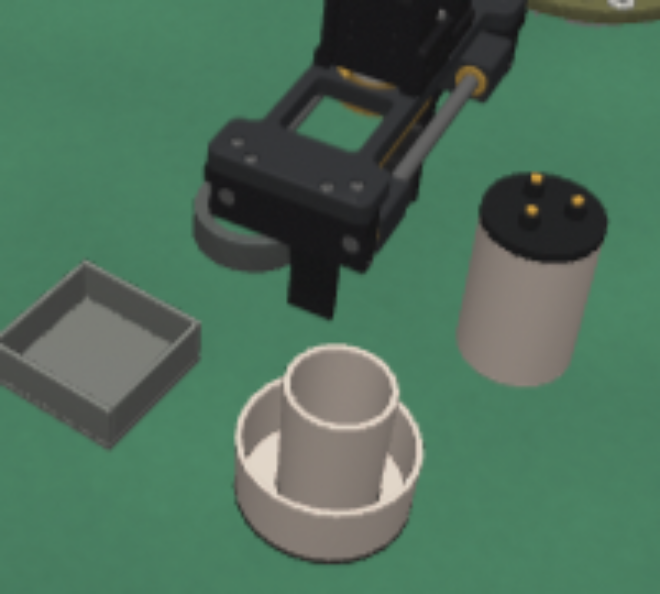

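The middle cap stands upright inside the wide one, and the sensor is upright. Now the slim cap, with the jaws turned across the line to the purple one.

>>> send_rows(rotation=[[0,0,-5],[0,0,-10],[0,0,-15],[0,0,-20],[0,0,-24],[0,0,-29],[0,0,-34],[0,0,-39],[0,0,-44],[0,0,-49],[0,0,-53],[0,0,-58]], slide=[[-33,-8,0],[-67,-15,0],[-100,-21,0],[-134,-28,0],[-168,-34,0],[-201,-41,0],[-235,-47,0],[-268,-54,0],[-302,-60,0],[-335,-67,0],[-369,-73,0],[-402,-79,0]], fingers=[-1,-1,-1,-1,-1,-1,-1,-1,-1,-1,-1,-1])

```text
time: 11.45
position: [0.6206, -0.2216, 0.2071]
tool_rot: [-0.549, -3.091, -0.0]
ft_force: [-0.6, 0.6, -1.3]
grip_width: 1.002
```

>>> send_rows(rotation=[[0,0,0],[0,0,0],[0,0,0],[0,0,0],[0,0,0]], slide=[[0,0,0],[0,0,0],[0,0,0],[0,0,0],[0,0,0]], fingers=[-1,-1,-1,-1,-1])

```text
time: 11.95
position: [0.6218, -0.2187, 0.2084]
tool_rot: [-0.55, -3.093, -0.001]
ft_force: [-1.0, -0.2, 0.2]
grip_width: 1.003
```

Run:
```python
from plan import *
im=get_image("scene"); cv2.imwrite("pics/scene9.png",cv2.resize(im[90:250,150:310,::-1],None,fx=3.7,fy=3.7))
show(); to([(.6236,-.2204,.21,70),(.6236,-.2204,.112,70)])
```

```text
t 12.0 pos [ 0.6218 -0.219   0.2085] x [-0.939  0.345  0.   ] y [0.345 0.939 0.   ] z [ 0.  0. -1.] w 1.001 F [ 0.1 -0.4  0.3] q [-0.02  0.37  0.42  1.49 -0.16  1.31  1.63]
rot [0.0, -0.0, -0.2] slide mm [-2.2, -0.7, -1.5]
rot [0.0, -0.0, -0.2] slide mm [-2.2, -0.7, 96.5]
```

View pics/scene9.png

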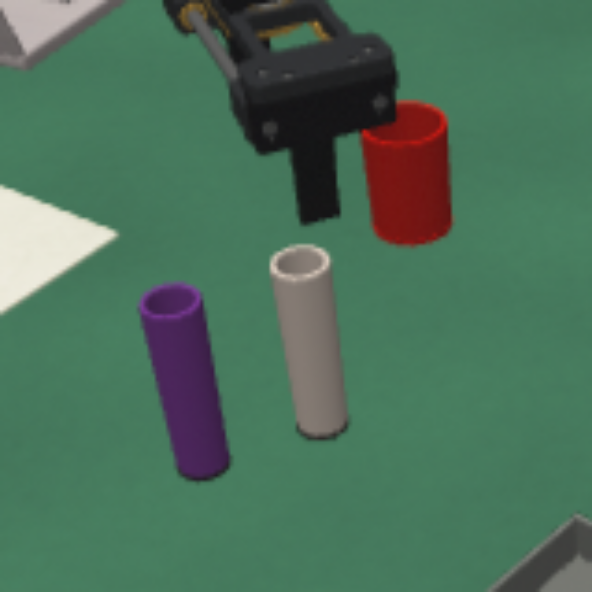

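The gripper is over the white slim cap, whose rim is at about (231,161) against (230,160.5) predicted. The purple cap is clear to the side. Descend.

>>> send_rows(rotation=[[0,0,0],[0,0,0],[0,0,0],[0,0,0],[0,0,0],[0,0,0],[0,0,0],[0,0,0]], slide=[[-2,-1,0],[-2,-1,25],[-2,-1,50],[-2,-1,75],[-2,-1,90],[-2,-1,96],[-2,-1,96],[-2,-1,96]], fingers=[-1,-1,-1,-1,-1,-1,-1,-1])

```text
time: 12.8
position: [0.6238, -0.2222, 0.1138]
tool_rot: [0.553, 3.091, -0.0]
ft_force: [-0.8, -0.2, 0.2]
grip_width: 1.0
```

Run:
```python
from plan import *
im=get_image("scene"); cv2.imwrite("pics/scene10.png",cv2.resize(im[90:250,150:310,::-1],None,fx=3.7,fy=3.7))
show(); to([(.6236,-.2204,.112,70)])
```

```text
t 12.85 pos [ 0.6239 -0.2223  0.1141] x [-0.938  0.347 -0.002] y [0.347 0.938 0.   ] z [ 0.002 -0.001 -1.   ] w 1.0 F [1.1 0.4 0.4] q [-0.01  0.45  0.4   1.59 -0.19  1.14  1.66]
rot [0.0, 0.1, -0.3] slide mm [0.9, 1.7, 2.1]
```

View pics/scene10.png

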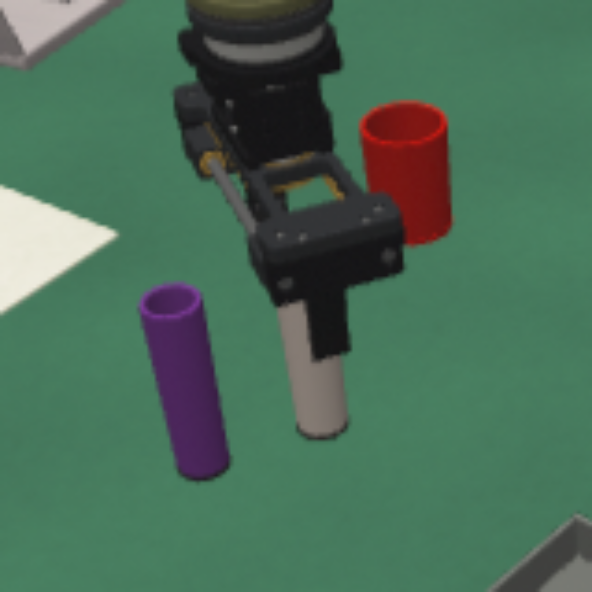

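The fingers straddle the slim cap without touching it. I close gently, hold, then lift by 140 mm, since its foot must clear the middle rim at z = 0.09.

>>> send_rows(rotation=[[0,0,0],[0,0,0],[0,0,0],[0,0,0],[0,0,0],[0,0,0],[0,0,0],[0,0,0]], slide=[[1,2,2],[1,2,2],[1,2,2],[1,2,2],[1,2,2],[1,2,2],[1,2,2],[1,2,2]], fingers=[-0.4,0,0.1,0.3,0.6,1,1,1], force=15)

```text
time: 13.65
position: [0.6228, -0.2196, 0.1106]
tool_rot: [0.553, 3.092, 0.0]
ft_force: [-0.2, 0.1, 0.7]
grip_width: 0.411
```

Run:
```python
from plan import *
show()
```

```text
t 13.65 pos [ 0.6228 -0.2196  0.1106] x [-0.938  0.347 -0.   ] y [0.347 0.938 0.   ] z [ 0.  0. -1.] w 0.411 F [-0.2  0.1  0.7] q [-0.01  0.45  0.4   1.59 -0.19  1.13  1.65]
```

>>> send_rows(rotation=[[0,0,0],[0,0,0],[0,0,0],[0,0,0],[0,0,0],[0,0,0],[0,0,0]], slide=[[0,0,-15],[0,0,-40],[0,0,-75],[0,0,-110],[0,0,-135],[0,0,-140],[0,0,-140]], fingers=[1,1,1,1,1,1,1])

```text
time: 14.35
position: [0.623, -0.2199, 0.2516]
tool_rot: [0.553, 3.09, 0.0]
ft_force: [0.4, -0.0, -1.1]
grip_width: 0.41
```

Run:
```python
from plan import *
from meas import *
im=get_image("scene"); cv2.imwrite("pics/scene11.png",cv2.resize(im[50:250,150:350,::-1],None,fx=3,fy=3))
t=get_image("top"); cv2.imwrite("pics/top11.png",cv2.resize(t[120:220,170:270,::-1],None,fx=6,fy=6,interpolation=cv2.INTER_CUBIC))
for th in(130,160): print(rim(t,(190,135,250,195),.09,th))
show()
w=[]
p0=get_state()["position"]; p1=np.array([.62,.14])
for i in range(1,13):
    f=i/12; p=p0[:2]+(p1-p0[:2])*f; w.append((*p,p0[2],70))
to(w)
```

```text
(array([218. , 163.8]), array([0.6073, 0.1743, 0.09  ]), array([0.093 , 0.0993]))
(array([218.1, 163.9]), array([0.6071, 0.1741, 0.09  ]), array([0.0908, 0.0966]))
t 14.45 pos [ 0.622  -0.2193  0.2489] x [-0.938  0.347  0.003] y [ 0.347  0.938 -0.   ] z [-0.002  0.001 -1.   ] w 0.405 F [-0.3 -0.7 -1.6] q [-0.03  0.36  0.43  1.44 -0.15  1.38  1.62]
rot [-0.0, -0.1, -0.3] slide mm [10.5, 28.0, 0.0]
rot [-0.0, -0.1, -0.3] slide mm [21.1, 56.1, 0.1]
rot [-0.0, -0.1, -0.3] slide mm [31.6, 84.1, 0.1]
rot [-0.0, -0.1, -0.3] slide mm [42.2, 112.1, 0.1]
rot [-0.0, -0.1, -0.3] slide mm [52.7, 140.1, 0.1]
rot [-0.0, -0.1, -0.3] slide mm [63.2, 168.2, 0.2]
rot [-0.0, -0.1, -0.3] slide mm [73.8, 196.2, 0.2]
rot [-0.0, -0.1, -0.3] slide mm [84.3, 224.2, 0.2]
rot [-0.0, -0.1, -0.3] slide mm [94.9, 252.2, 0.2]
rot [-0.0, -0.1, -0.3] slide mm [105.4, 280.3, 0.3]
rot [-0.0, -0.1, -0.3] slide mm [115.9, 308.3, 0.3]
rot [-0.0, -0.1, -0.3] slide mm [126.5, 336.3, 0.3]
```

View pics/scene11.png

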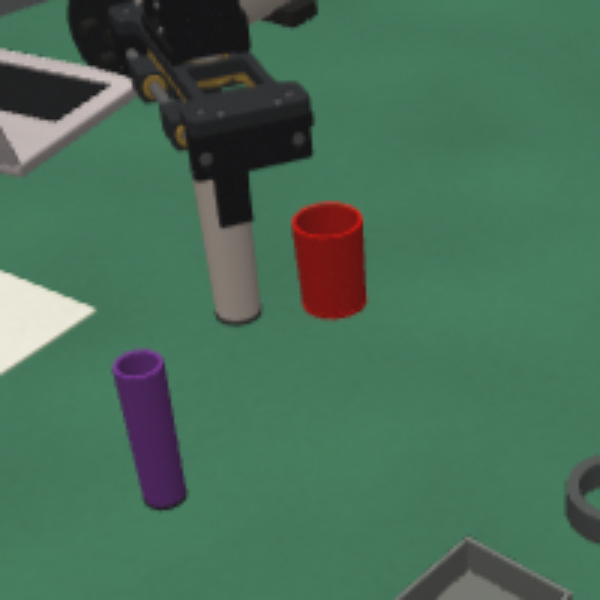

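View pics/top11.png

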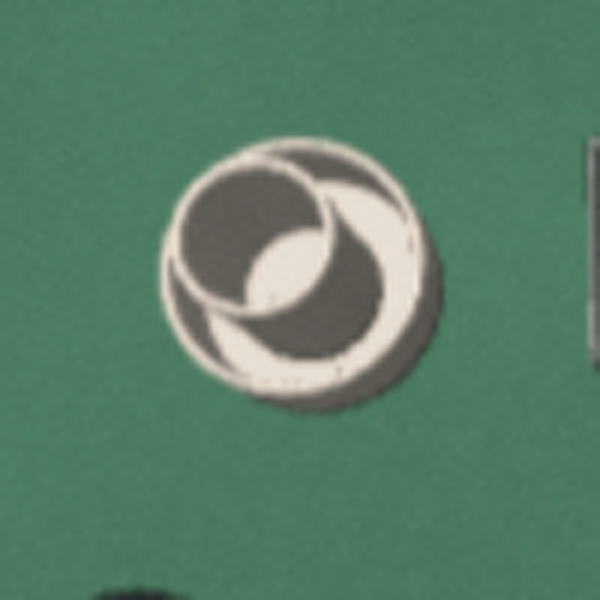

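In the top crop the middle rim circle spans x 171–336 and y 152–318, which puts its centre near pixel (211.8,158.8). The slim cap is lifted upright, and the purple and red ones are untouched. I'll move across.

>>> send_rows(rotation=[[0,0,0],[0,0,0],[0,0,0],[0,0,0],[0,0,0],[0,0,0],[0,0,0],[0,0,0],[0,0,0],[0,0,0],[0,0,0],[0,0,0]], slide=[[8,20,0],[18,48,0],[30,80,0],[42,112,0],[54,144,0],[66,176,0],[78,208,0],[90,240,0],[102,272,0],[112,300,0],[121,322,0],[126,336,0]], fingers=[1,1,1,1,1,1,1,1,1,1,1,1])

```text
time: 15.65
position: [0.6197, 0.142, 0.2482]
tool_rot: [-0.548, -3.09, 0.001]
ft_force: [-0.9, 0.7, -1.3]
grip_width: 0.411
```

>>> send_rows(rotation=[[0,0,0],[0,0,0],[0,0,0],[0,0,0]], slide=[[0,0,0],[0,0,0],[0,0,0],[0,0,0]], fingers=[1,1,1,1])

```text
time: 16.05
position: [0.6214, 0.1371, 0.2506]
tool_rot: [0.558, 3.091, -0.001]
ft_force: [0.1, -0.2, -0.9]
grip_width: 0.408
```

Run:
```python
from plan import *
p=onplane("top",(211.8,158.8),.09); print("middle rim",p,proj("scene",p))
show(); to([(p[0],p[1],.25,70)])
im=get_image("scene"); cv2.imwrite("pics/scene12.png",cv2.resize(im[120:330,280:480,::-1],None,fx=2.8,fy=2.8))
c=cv2.imread("pics/scene8.png")
```

```text
middle rim [0.61801628 0.18937781 0.09      ] [381.97057953 266.5015163 ]
t 16.05 pos [0.6214 0.1371 0.2506] x [-0.937  0.349 -0.   ] y [ 0.349  0.937 -0.001] z [ 0.    -0.001 -1.   ] w 0.408 F [ 0.1 -0.2 -0.9] q [-0.46  0.29  0.25  1.49 -0.07  1.37  1.01]
rot [-0.0, 0.0, -0.5] slide mm [21.4, 47.8, 0.6]
```

View pics/scene12.png

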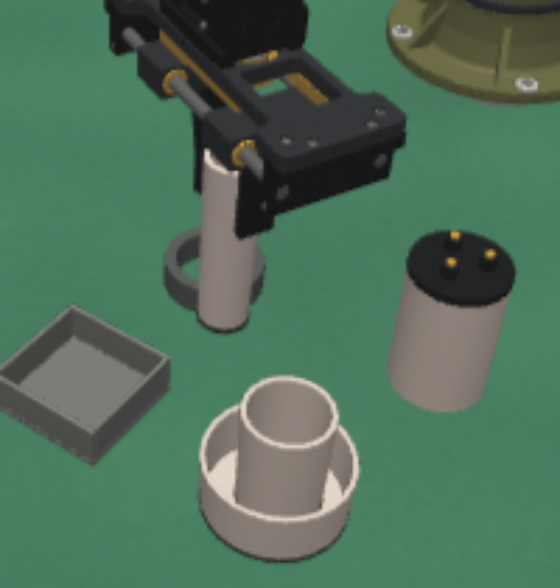

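The middle rim appears at scene (382.9,266.8) against (382.0,266.5) predicted, so the two views agree. I move over it.

>>> send_rows(rotation=[[0,0,0],[0,0,0],[0,0,0],[0,0,0],[0,0,0],[0,0,0]], slide=[[10,20,0],[18,38,0],[22,48,0],[22,48,0],[22,48,0],[22,48,0]], fingers=[1,1,1,1,1,1])

```text
time: 16.7
position: [0.6175, 0.1899, 0.2506]
tool_rot: [0.557, 3.091, -0.002]
ft_force: [-0.7, -0.7, -1.3]
grip_width: 0.407
```

Run:
```python
from plan import *
show(); to([(.6175,.1895,.25,70)])
im=get_image("scene"); cv2.imwrite("pics/scene13.png",cv2.resize(im[120:330,280:480,::-1],None,fx=2.8,fy=2.8))
s=get_state()["position"]; print("foot px",proj("scene",[s[0],s[1],.14]))
```

```text
t 16.7 pos [0.6175 0.1899 0.2506] x [-0.937  0.349 -0.001] y [ 0.349  0.937 -0.001] z [ 0.    -0.001 -1.   ] w 0.407 F [-0.7 -0.7 -1.3] q [-0.52  0.31  0.23  1.47 -0.07  1.37  0.93]
rot [-0.0, 0.0, -0.4] slide mm [-0.1, -0.4, 0.6]
foot px [385.06450957 246.48979688]
```

View pics/scene13.png

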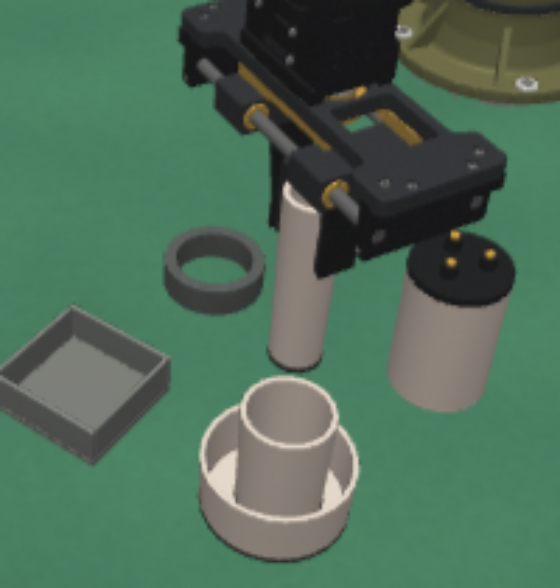

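The slim cap's foot centre is at about (385.4,247.5) against (385.1,246.5) predicted, so it is over the middle cap's opening. Lower in two steps.

>>> send_rows(rotation=[[0,0,0],[0,0,0],[0,0,0],[0,0,0],[0,0,0],[0,0,0],[0,0,0]], slide=[[0,0,15],[0,0,35],[0,0,50],[0,0,60],[0,0,65],[0,0,65],[0,0,65]], fingers=[1,1,1,1,1,1,1])

```text
time: 17.45
position: [0.6175, 0.1919, 0.1862]
tool_rot: [0.553, 3.091, 0.001]
ft_force: [0.4, -0.6, -0.3]
grip_width: 0.406
```

Run:
```python
from plan import *
show(); to([(.6175,.1895,.1206,70)])
im=get_image("scene"); cv2.imwrite("pics/scene14.png",cv2.resize(im[120:330,280:480,::-1],None,fx=2.8,fy=2.8))
```

```text
t 17.45 pos [0.6175 0.1919 0.1862] x [-0.938  0.347 -0.001] y [0.347 0.938 0.001] z [ 0.001  0.    -1.   ] w 0.406 F [ 0.4 -0.6 -0.3] q [-0.52  0.35  0.22  1.55 -0.08  1.25  0.93]
rot [0.0, 0.1, -0.3] slide mm [-0.7, -2.3, 65.6]
```

View pics/scene14.png

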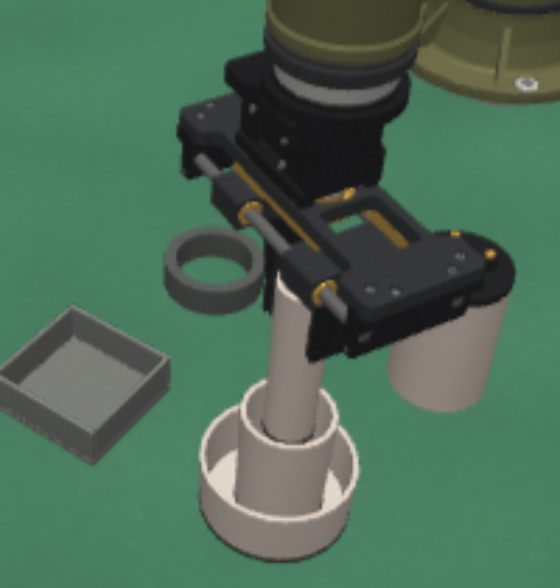

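The slim foot has entered the middle cap centrally, with no side force. I shift 2 mm back in y and go down, slowly at the end.

>>> send_rows(rotation=[[0,0,0],[0,0,0],[0,0,0],[0,0,0],[0,0,0],[0,0,0],[0,0,0],[0,0,0]], slide=[[-1,-2,12],[-1,-2,28],[-1,-2,42],[-1,-2,52],[-1,-2,58],[-1,-2,61],[-1,-2,63],[-1,-2,63]], fingers=[1,1,1,1,1,1,1,1])

```text
time: 18.3
position: [0.6176, 0.1896, 0.1228]
tool_rot: [0.553, 3.092, 0.0]
ft_force: [-0.3, -0.5, -1.0]
grip_width: 0.408
```

Run:
```python
from plan import *
show()
```

```text
t 18.3 pos [0.6176 0.1896 0.1228] x [-0.938  0.347 -0.   ] y [0.347 0.938 0.   ] z [ 0.  0. -1.] w 0.408 F [-0.3 -0.5 -1. ] q [-0.51  0.4   0.21  1.62 -0.09  1.14  0.94]
```

>>> send_rows(rotation=[[0,0,0],[0,0,0],[0,0,0],[0,0,0]], slide=[[0,0,1],[0,0,2],[0,0,2.5],[0,0,2.5]], fingers=[1,1,1,1])

```text
time: 18.7
position: [0.6176, 0.1897, 0.1205]
tool_rot: [0.553, 3.092, 0.001]
ft_force: [-0.2, -0.5, 1.3]
grip_width: 0.411
```

Contact at z = 0.1205, against 0.1206 expected, and the vertical force rises from -1.0 to +1.3 N. Release and rise.

>>> send_rows(rotation=[[0,0,0],[0,0,0],[0,0,0],[0,0,0],[0,0,0],[0,0,0],[0,0,0],[0,0,0],[0,0,0],[0,0,0],[0,0,0],[0,0,0]], slide=[[0,0,0.5],[0,0,0.5],[0,0,0.5],[0,0,0],[0,0,0],[0,0,-10],[0,0,-30],[0,0,-60],[0,0,-100],[0,0,-130],[0,0,-140],[0,0,-140]], fingers=[0.4,0.1,-0.2,-0.6,-1,-1,-1,-1,-1,-1,-1,-1])

```text
time: 19.9
position: [0.6183, 0.1898, 0.2625]
tool_rot: [0.553, 3.089, 0.003]
ft_force: [-0.5, -0.4, -0.9]
grip_width: 0.996
```

>>> send_rows(rotation=[[0,0,0],[0,0,0],[0,0,0],[0,0,0],[0,0,0],[0,0,0],[0,0,0],[0,0,0],[0,0,0],[0,0,0]], slide=[[0,-25,0],[0,-60,0],[0,-100,0],[0,-140,0],[0,-180,0],[0,-210,0],[0,-230,0],[0,-240,0],[0,-240,0],[0,-240,0]], fingers=[-1,-1,-1,-1,-1,-1,-1,-1,-1,-1])

```text
time: 20.9
position: [0.5341, -0.0341, 0.2593]
tool_rot: [-0.551, -3.092, -0.001]
ft_force: [0.6, 0.6, -0.2]
grip_width: 1.001
```

Run:
```python
from plan import *
show()
a=get_image("scene"); t=get_image("top")
a=cv2.resize(a[180:330,320:480,::-1],None,fx=3.7,fy=3.7,interpolation=cv2.INTER_CUBIC); cv2.imwrite("pics/scene15.png",a)
cv2.imwrite("pics/top15.png",cv2.resize(t[120:260,160:300,::-1],None,fx=4.2,fy=4.2,interpolation=cv2.INTER_CUBIC))
for z in(0.01,.045,.09,.135): print(z,proj("scene",[.618,.1885,z]).round(1))
```

```text
t 20.9 pos [ 0.5341 -0.0341  0.2593] x [-0.938  0.346  0.001] y [0.346 0.938 0.   ] z [-0.001  0.001 -1.   ] w 1.001 F [ 0.6  0.6 -0.2] q [-0.32  0.07  0.35  1.73 -0.02  1.35  1.25]
0.01 [377.8 295.3]
0.045 [379.4 283. ]
0.09 [381.6 266.2]
0.135 [383.9 248.3]
```

View pics/scene15.png

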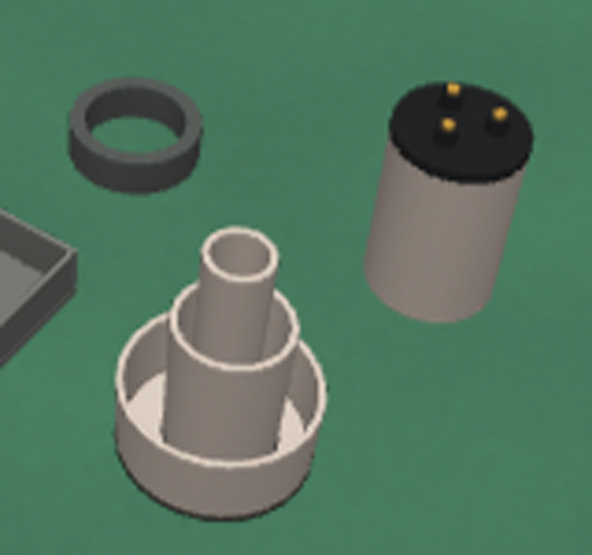

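View pics/top15.png

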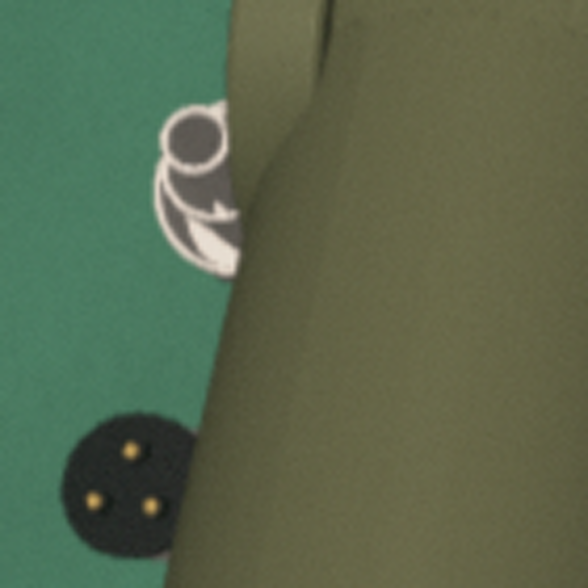

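Final pictures:
- **Slim rim:** at scene (384.9,248.9), against (383.9,248.3) for a rim at z = 0.135, which is fully seated.
- **Middle rim:** at (383.5,267.8), against (381.6,266.2).
- **Wide rim:** at (379.7,284.9), against (379.4,283.0), so it has not moved.
- **Other:** the sensor is upright and the arm is clear.

I'm handing in.

Run:
```python
from bench import *
print(close_job())
```

```text
the job is handed in; nothing more can be done
None
```

I nested the three white caps: the middle one stands inside the wide one and the slim one inside the middle one. The job was handed in at about 21 s; no verdict was reported.

- **Seating:** both caps touched down within about 0.1 mm of the expected height. In the last scene picture all three rims lie within about 2.5 px of where seated caps should appear.
- **Surroundings:** the wide cap shows no visible movement and the sensor is upright. The gripper was open and well clear of everything. I left the red and purple look-alikes alone.
- **What went wrong or was limited:** my first grip on the middle cap was about 7 mm off centre, so I opened, corrected and gripped again before lifting. The arm partly hid the stack in the last top view, so the final check rests on the scene camera and the contact heights.

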